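# Test the breaker, load the bolts and run the demagnetiser

## Robot

A 6-joint arm with a two-finger parallel gripper is mounted at the origin on a cart in front of the work surface, level with it; the furniture and walls round the work are solid. World frame = base frame: x ahead of the robot, y to its left, z up, the work surface at z = 0. Lengths are in mm, angles in rad, forces in N, time in s.
With the tool pointing down it reaches from about 300 to 775 mm from the base axis. Payload 14.6 kg.
Tool frame: the origin (TCP) lies at the very end of the fingers, on their centre line; the grasp point (between the pads) lies 19 mm behind it; z points along the fingers, y is the line along which they close (so a half turn about z gives the same grasp; the last joint's range is limited). The gripper opens to 94 mm and grips with 3 to 60 N. Pads are 16 mm wide; open, the fingers measure 119 mm over their backs; the gripper's body (75 mm by 177 mm) begins 78 mm behind the grasp point.
Start: joints at [1.171, 0.3, 1.521, -0, 1.321, -0.067], TCP at [179.677, 519.813, 170.846] pointing down, gripper open.
Joint ranges: [-3.03, 3.03], [-0.79, 2.21], [0.23, 2.52], [-1.04, 4.18], [0, 3.07], [-2.55, 2.55]. Speed limits (rad/s): [2.22, 2.22, 2.57, 3.14, 3.14, 3.14].

## Interface

Orientations are given as [roll, pitch, yaw] about the fixed x, y, z axes, in that order (R = Rz(yaw) Ry(pitch) Rx(roll)).
In Python, from cell import manip, eyes, ticket gives the robot as it stands. The module is installed in compiled form; this text tells all that it offers.
- The arm moves only by the tool arm_command, never from a script. Its argument "plan" is a list of rows, each a list of 5 numbers: the opening, from -1 (shut) to 1 (fully open), then the shift along the tool's x, y, z in m, then the turn about the tool's z in rad. In form: [[jaw, dx, dy, dz, roll], ...]. A call has 1 to 20 rows; each row shifts and turns the commanded pose from where the row before left it, along the tool's axes as they then stand; what a row does not reach is not made up. A row lasts 1/8 s, in which the tool goes at most 62.5 mm and 10.7 degrees, less where a joint would pass 70% of its speed; a pose out of reach is approached as far as the arm can. A call is refused whole if a number of a shift passes 0.0625 or a number of a turn 0.188, either way. A call with a gripper value outside its range is refused whole. The fingers move at their own pace and stop on an object; "newtons" is the grip in N (left out, the last holds). Time passes only in rows, so rows that do not move let the fingers close. It gives the time, the measured TCP pose, the force, the opening and the grip force at its end, in the units of the state.
- manip.read_state(): the state, without advancing time (a new reading comes with each control period).
- eyes.camera(name): name is "scene" or "side" or "wrist"; returns a dict with "img" (400x640x3 uint8, blue, green, red), "z_map" (400x640 float32, mm along the optical axis (not along the pixel's ray), 0 where there is no reading), "fx", "fy", "cx", "cy" (pixels), "dist" ([k1, k2, p1, p2, k3] as OpenCV has them; the pictures are not rectified), "eye" and "orientation" of the camera in the world. Camera axes: x right, y down, z forward; pixel columns grow to the right and rows downward; lengths in mm; the calibration is good to about 2 mm. A picture is of the moment at which its call begins.
- ticket.sign_off(): hands the job in; it is judged then, once.
The state is a dict: "clock": time; "joints": joint angles; "qd": joint speeds; "effort": joint torques, N m; "eef_pos": TCP position; "eef_rot": TCP orientation; "wrist_force": force on the tool from outside, world axes, zero at the start; "moment": the same for the moment, N m; "finger_gap": finger opening in mm; "finger_force": force on a finger pad.
Only numpy, scipy, OpenCV 4.12 (cv2) and the standard library are available. Lean on these libraries where they do the work, as an engineer would, in place of code of your own. Each camera call takes 0.05 s, during which the arm holds its last target. There are 200 camera calls.

## Task

Demagnetise the bolts that lie on the cork mat: first prove the mains unit by pressing its white test button so that the orange lever drops by itself, and lift the lever back up; then lay every bolt flat on the black plate of the blue demagnetiser, inside its rim. When all lie there, switch on the power (raise the yellow collar, swing the switch over to the side away from the robot and let the collar down again), and then press the blue, the yellow and the green key on the keypad fully, in that order, one at a time, letting each spring back, and switch the power off again the same way, back towards the robot; never press the red stop key, and leave the tape roll and the glue bottle where they are.

Things in the scene. Friction and masses are not known exactly. Their poses are not given: they have to be found in the camera images.
- mains_unit: grey mains unit, fixed box 100 (x) x 150 (y) x 45 mm on a green drawer unit whose plywood top, edged by a 20 mm lip, is 190 mm above the table. Origin under its centre, z up, +x away from the robot (turned a little). On its top: white test button on a black post at x -20, y +6 mm; orange trip lever, hinge at x +15, y +56, z 58 mm; power switch with yellow collar, hinge inside at x 0, y -45, z 26 mm (both hinge axes along y)
- test_top (a point): centre of the top of the white test button, 19 mm diameter, on a black post of 24 mm diameter and 26 mm height; 83 mm above the underside of the mains unit when up
- test_button (a joint): test button: 0 up, 0.006 m fully down (about 3 N); springs back. At about 2.5 mm it kicks the trip lever off its perch, and the lever then falls by itself
- lever_grip (a point): grip point on the trip lever, 40 mm from its hinge, in the middle of the orange bar (bar 9 mm thick, 12 mm wide along the hinge axis, ends 52 mm from the hinge). Its z axis points along the lever towards the tip
- trip_lever (a joint): trip lever: 0 is up (leaning 0.13 rad past upright to the unit's +x, where it rests of itself); grows as it drops towards the unit's -x (the robot); upright at 0.13; fully dropped 1.4 rad. Gripped by an upright tool it lags: carry it well past upright. Light (20 g), falls freely from either side of upright
- collar_mid (a point): middle of the yellow square collar of the power switch (16 x 16 x 26 mm, slides on the steel stem; 41 mm from the switch hinge when down). Its z axis points along the stem, its y axis is the unit's y axis (the flat sides to pinch)
- switch (a joint): power switch: 0 is off (stem leans 0.5 rad to the unit's -x, towards the robot), 1.0 rad is on (leans 0.5 rad to +x, away from the robot). Two steel gate posts 8 mm wide at the middle block the collar unless it is raised
- collar (a joint): collar along the stem: 0 down, 0.013 m fully raised; sprung down (1.4 N, 3 N at the top); must be raised more than about 7 mm, and kept raised, to pass the gate
- keypad: black keypad of the demagnetiser, fixed on the green drawer unit, 114 x 114 x 28 mm, with four round keys in a square, 50 mm apart; the colours change places from start to start. Origin under its centre, z up
- key_blue_top (a point): centre of the top of the blue key: round cap of 25 mm diameter, top 22 mm above the keypad's top (50 mm above the keypad's underside)
- key_yellow_top (a point): centre of the top of the yellow key: round cap of 25 mm diameter, top 22 mm above the keypad's top (50 mm above the keypad's underside)
- key_green_top (a point): centre of the top of the green key: round cap of 25 mm diameter, top 22 mm above the keypad's top (50 mm above the keypad's underside)
- key_red_top (a point): centre of the top of the red key: round cap of 25 mm diameter, top 22 mm above the keypad's top (50 mm above the keypad's underside)
- key_blue (a joint): blue key: 0 up, 0.006 m fully down; springs back; about 4 N takes it fully down, and 3.5 mm counts as pressed
- key_yellow (a joint): yellow key: 0 up, 0.006 m fully down; springs back; about 4 N takes it fully down, and 3.5 mm counts as pressed
- key_green (a joint): green key: 0 up, 0.006 m fully down; springs back; about 4 N takes it fully down, and 3.5 mm counts as pressed
- key_red (a joint): red key: 0 up, 0.006 m fully down; springs back; about 4 N takes it fully down, and 3.5 mm counts as pressed
- demag: bench demagnetiser, a low blue box fixed on the green drawer unit, 120 (x) x 150 (y) x 22 mm with a black rubber plate on top inside an aluminium rim 8 mm high and 5 mm wide (plate 110 x 140 mm inside, its surface 22 mm above the underside). Origin under its centre, z up. Bolts laid along its x axis at y -46, 0 and +46 mm (thin lines mark them) have room for the fingers
- mat: cork mat, fixed on the green drawer unit, 120 x 150 x 3 mm, with wooden strips 5 mm wide and 8 mm high (above the cork) along its two short sides at y -75 and +75 mm, on which the bolts lie at the start, roughly along its x axis. Origin under its centre
- bolt_a: rusty bolt with a nut, 27 x 97 x 24 mm, one of three alike (two or three are there). Origin under its middle on its support, y axis along the bolt, z up at the start (it may roll to another flat). Round shank, 16 mm diameter, its axis 12 mm from the origin along the bolt's own z; the nut spans y -26 to -14 mm, the head y 38 to 48 mm; grip the bare shank at about y +12 mm. About 0.2 kg
- bolt_b: rusty bolt with a nut, 27 x 97 x 24 mm, one of three alike (two or three are there). Origin under its middle on its support, y axis along the bolt, z up at the start (it may roll to another flat). Round shank, 16 mm diameter, its axis 12 mm from the origin along the bolt's own z; the nut spans y -26 to -14 mm, the head y 38 to 48 mm; grip the bare shank at about y +12 mm. About 0.2 kg
- bolt_c: rusty bolt with a nut, 27 x 97 x 24 mm, one of three alike (two or three are there). Origin under its middle on its support, y axis along the bolt, z up at the start (it may roll to another flat). Round shank, 16 mm diameter, its axis 12 mm from the origin along the bolt's own z; the nut spans y -26 to -14 mm, the head y 38 to 48 mm; grip the bare shank at about y +12 mm. About 0.2 kg
- tape_roll: bystander: roll of black tape, 62 mm across, 20 mm high, origin under its centre
- glue_bottle: bystander: small brown bottle with a black dropper cap, 33 mm across, 102 mm high, origin under its centre

How it is judged:
By the outcome, as a careful person would: the job done as asked, in the order asked, and still so for the second after the job is handed in, with the robot touching nothing.
Of bolt_a, bolt_b, bolt_c only 2 to 3 are there at a start; the rules pass over those that are not, and their reading is None.
At some moment in a run one of bolt_a, bolt_b, bolt_c may be knocked a few centimetres aside while the robot is not near it.
Once in a run the grip may slacken for a moment while it holds something.
It also fails if it takes over 184 s, if anything falls off the work surface, if the arm or the gripper's body presses on something with over 40 N, if the wrist force passes 120 N, or if a joint passes its speed limit or range.

## Working session

There is one attempt and no reset: what is moved stays moved. The work goes in short steps, Python scripts to look and compute and a tool call to move; the robot and the scene stay as the last step left them, time stands still between calls to the robot, and variables do not carry over. Pictures are saved under pics/ and viewed, at most 15 in all, crops included, and the job is handed in when it is done.

Besides the shell and the picture viewer there is one more tool, called after "Request:" by a JSON object that holds its "name" and its "arguments", one argument or row to a line. arm_command: Moves the arm, as the interface text tells. Its arguments: {"type":"object","properties":{"plan":{"type":"array"},"newtons":{"type":"number"}},"required":["plan"]}

```bash
mkdir -p pics
cat > h.py <<'E'
import numpy as np, cv2
from cell import manip, eyes, ticket
from scipy.spatial.transform import Rotation as R
def cam(n):
    c=eyes.camera(n); c['K']=np.array([[c['fx'],0,c['cx']],[0,c['fy'],c['cy']],[0,0,1.]])
    o=np.array(c['orientation'],float)
    c['R']=o if o.shape==(3,3) else R.from_euler('xyz',o).as_matrix()
    c['eye']=np.array(c['eye'],float); return c
def ray(c,uv):
    p=cv2.undistortPoints(np.array(uv,float).reshape(-1,1,2),c['K'],np.array(c['dist'],float)).reshape(-1,2)
    return np.c_[p,np.ones(len(p))]@c['R'].T
def onz(c,uv,z):
    d=ray(c,uv); return c['eye']+d*((z-c['eye'][2])/d[:,2])[:,None]
def depth(c,uv):
    uv=np.array(uv).reshape(-1,2); d=ray(c,uv)
    z=np.array([np.median(c['z_map'][max(0,int(v)-1):int(v)+2,max(0,int(u)-1):int(u)+2]) for u,v in uv])
    return c['eye']+d*z[:,None]
def proj(c,P):
    q=(np.array(P,float).reshape(-1,3)-c['eye'])@c['R']
    return cv2.projectPoints(q,np.zeros(3),np.zeros(3),c['K'],np.array(c['dist'],float))[0].reshape(-1,2)
def cloud(c):
    v,u=np.mgrid[0:400,0:640]; uv=np.c_[u.ravel(),v.ravel()]
    return (c['eye']+ray(c,uv)*c['z_map'].reshape(-1,1)).reshape(400,640,3)
def two(c1,uv1,c2,uv2):
    a=ray(c1,[uv1])[0];b=ray(c2,[uv2])[0]
    s=np.linalg.lstsq(np.c_[a,-b],c2['eye']-c1['eye'],rcond=None)[0]
    p,q=c1['eye']+a*s[0],c2['eye']+b*s[1]; return (p+q)/2,np.linalg.norm(p-q)
E
python3 - <<'E'
from h import *
print(manip.read_state())
for n in ['scene','side','wrist']:
    c=cam(n); cv2.imwrite(f'pics/{n}0.png',c['img']); print(n,c['eye'],c['orientation'],c['fx'],c['dist'])
    np.save(f'{n}.npy',c,allow_pickle=True)
E
```

```text
{'clock': 0.0, 'joints': array([ 1.17139775e+00,  3.00463060e-01,  1.52160710e+00, -2.86063096e-05,
        1.32071235e+00, -6.65991701e-02]), 'qd': array([-1.85060182e-05,  2.35349445e-04,  2.25442524e-03, -1.99099854e-03,
       -6.12740903e-04,  1.14093180e-03]), 'effort': array([ 2.53852464e-03, -5.31813526e+01, -3.52729154e+01,  7.09502120e-02,
        2.46710074e-02, -9.68912400e-05]), 'eef_pos': array([179.56560841, 519.52424161, 170.27976653]), 'eef_rot': array([-3.14040359e+00, -5.15383953e-05,  2.80880031e+00]), 'wrist_force': array([-0.03148768, -0.67500768,  0.30541781]), 'moment': array([-0.00550964, -0.00201991,  0.04479794]), 'finger_force': 0.0, 'finger_gap': 93.93695737659468}
scene [-243.97288157 -479.05409954  821.25056671] [-2.17249918 -0.02365973 -1.01624492] 468.7571082498721 [-0.04299166  0.          0.          0.          0.        ]
side [ 591.91532992 1029.42135986  845.89077473] [-2.12195861  0.00330228  3.09773482] 385.64776721829105 [-0.04207819  0.          0.          0.          0.        ]
wrist [101.10698011 547.33246476 384.66549469] [2.85181024e+00 1.36032463e-03 1.23814976e+00] 345.09699626848527 [0.02187789 0.         0.         0.         0.        ]
```

View pics/scene0.png

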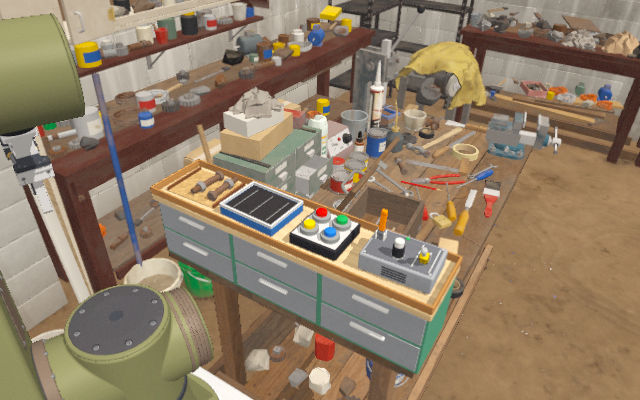

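View pics/side0.png

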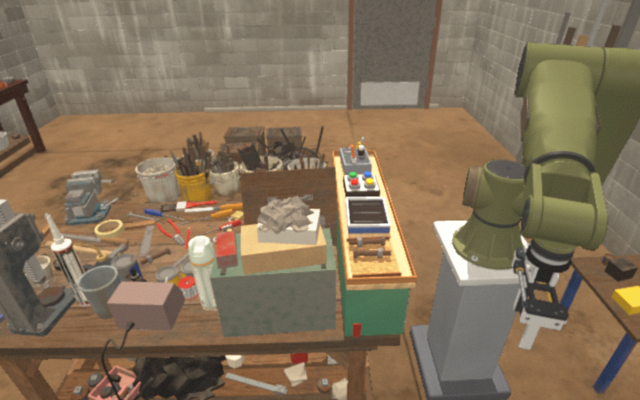

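Scene view: left to right are the mat with two bolts (200,184), demagnetiser (262,206), keypad (325,232) with red (321,213), green (342,219), yellow (309,225), blue (330,232), and the mains unit (403,258) with lever (382,222), test button (398,243), collar (424,256). The side view shows the same row going away from the camera. No tape or glue is on the drawer unit near the bolts.

Run:
```python
from h import *
c=np.load('scene.npy',allow_pickle=True).item()
P=dict(bolt1=(210,180),bolt2=(220,188),mat=(185,185),demag=(262,206),red=(321,213),green=(342,219),yel=(309,225),blue=(330,232),lev=(382,222),test=(398,243),collar=(424,256),top=(405,262),lip=(300,257),lipfar=(445,259))
for k,v in P.items(): print(k,depth(c,[v]).round(0))
cv2.imwrite('pics/z1.png',cv2.resize(c['img'][150:310,145:470],None,fx=2.4,fy=2.4,interpolation=cv2.INTER_CUBIC))
```

```text
bolt1 [[461. 256. 211.]]
bolt2 [[447. 211. 210.]]
mat [[431. 314. 191.]]
demag [[441.  79. 212.]]
red [[460. -66. 238.]]
green [[ 466. -114.  239.]]
yel [[410. -67. 238.]]
blue [[ 413. -116.  239.]]
lev [[ 459. -206.  273.]]
test [[ 420. -258.  270.]]
collar [[ 418. -311.  264.]]
top [[ 417. -279.  235.]]
lip [[359. -79. 194.]]
lipfar [[ 492. -335.  214.]]
```

View pics/z1.png

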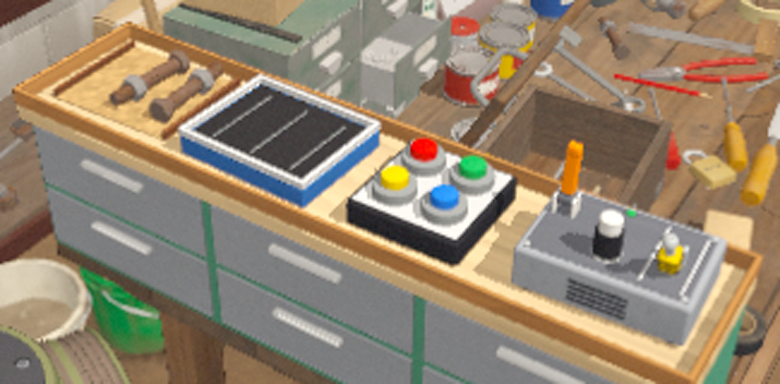

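Request:
{"name": "arm_command", "arguments": {
  "plan": [
    [-1, 0, 0, -0.06, 0],
    [-1, 0, 0, -0.06, 0],
    [-1, 0, 0, -0.06, 0],
    [-1, -0.03, -0.041, -0.025, 0],
    [-1, -0.03, -0.041, -0.025, 0],
    [-1, -0.03, -0.041, 0, 0],
    [-1, -0.03, -0.041, 0, 0],
    [-1, -0.03, -0.041, 0, 0],
    [-1, -0.03, -0.041, 0, 0],
    [-1, -0.03, -0.041, 0, 0],
    [-1, -0.03, -0.041, 0, 0],
    [-1, -0.03, -0.041, 0, 0],
    [-1, -0.03, -0.041, 0, 0],
    [-1, -0.03, -0.041, 0, 0],
    [-1, -0.03, -0.041, 0, 0],
    [-1, -0.03, -0.041, 0, 0],
    [-1, -0.03, -0.041, 0, 0],
    [-1, -0.03, -0.041, 0, 0],
    [-1, -0.03, -0.041, 0, 0]
  ]
}}

```text
clock: 2.52
eef_pos: [419.2, -258.7, 400.7]
eef_rot: [3.141, -0.0, 2.809]
wrist_force: [0.2, 0.9, 0.1]
finger_gap: -0.1
finger_force: 0.0
```

Request:
{"name": "arm_command", "arguments": {
  "plan": [
    [-1, 0, 0, 0, 0.18],
    [-1, 0, 0, 0, 0.18],
    [-1, 0, 0, 0, 0.18],
    [-1, 0, 0, 0, 0.18],
    [-1, 0, 0, 0, 0.18],
    [-1, 0, 0, 0, 0.18],
    [-1, 0, 0, 0, 0.18],
    [-1, 0, 0, 0, 0.18],
    [-1, 0, 0, 0, 0.18],
    [-1, 0, 0, 0, 0.18],
    [-1, 0, 0, 0, 0.18],
    [-1, 0, 0, 0, 0.18],
    [-1, 0, 0, 0, 0.18],
    [-1, 0, 0, 0, 0.18],
    [-1, 0, 0, 0, 0.18],
    [-1, 0, 0, 0, 0.108],
    [-1, 0, 0, 0, 0],
    [-1, 0, 0, 0, 0]
  ]
}}

```text
clock: 4.78
eef_pos: [419.0, -257.0, 400.7]
eef_rot: [-3.141, 0.0, 0.003]
wrist_force: [0.4, 0.1, -0.2]
finger_gap: 0.5
finger_force: 0.0
```

Run:
```python
from h import *
c=cam('wrist'); cv2.imwrite('pics/w1.png',c['img']); np.save('w1.npy',c,allow_pickle=True)
s=manip.read_state(); print(s['eef_pos'],s['eef_rot'],s['clock'],c['eye'],c['orientation'])
```

```text
[ 419.01545683 -256.9937637   400.77444617] [-3.14148589e+00  1.52665560e-04  2.85048034e-03] 4.825 [ 503.61520369 -256.57658953  615.05631815] [ 2.85007443e+00  2.95694897e-05 -1.56734581e+00]
```

View pics/w1.png

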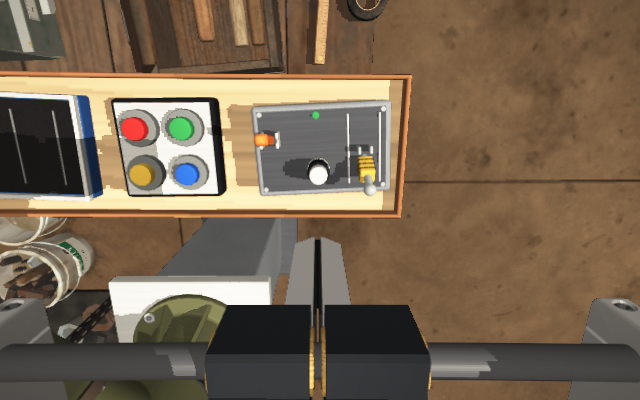

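Wrist view: unit top with corner screws at about (260,113), (383,108), (383,184), (265,190); test button (317,173), lever (266,140), collar (367,167), keys red (134,129), green (181,128), yellow (143,174), blue (187,174).

```bash
cat > tri.py <<'E'
from h import *
def blob(c,lo,hi,box):
    h=cv2.cvtColor(c['img'],cv2.COLOR_BGR2HSV); m=cv2.inRange(h,lo,hi); M=np.zeros_like(m);x0,y0,x1,y1=box;M[y0:y1,x0:x1]=m[y0:y1,x0:x1]
    n,l,s,ce=cv2.connectedComponentsWithStats(M); k=1+np.argmax(s[1:,4]); return ce[k],s[k,4]
E
python3 - <<'E'
from tri import *
w=np.load('w1.npy',allow_pickle=True).item(); s=np.load('scene.npy',allow_pickle=True).item()
W=(0,80,420,210); S=(280,190,470,300)
for n,lo,hi in [('red',(0,200,150),(4,255,255)),('green',(60,150,100),(80,255,255)),('yellow',(20,180,140),(30,255,255)),('blue',(100,160,100),(115,255,255))]:
    bs=(290,205,360,245)
    bw=(112,100,226,196)
    a,na=blob(w,lo,hi,bw); b,nb=blob(s,lo,hi,bs); p,e=two(w,a,s,b)
    print(n,a.round(),na,b.round(),nb,'tri',p.round(1),round(e,1),'onz240',onz(w,[a],240).round(1))
a,na=blob(w,(0,0,200),(180,60,255),(300,155,335,190)); b,nb=blob(s,(0,0,200),(180,60,255),(390,235,408,250))
print('test',a,na,b,nb,two(w,a,s,b),onz(w,[a],273))
C=cloud(w); 
sc=[(260,113),(383,108),(383,184),(265,190)]
q=onz(w,sc,235); print(q.round(1), depth(w,sc).round(1))
for i,j in((0,1),(3,2),(3,0),(2,1)): d=q[j]-q[i]; print(np.hypot(*d[:2]),np.degrees(np.arctan2(d[1],d[0])))
print('lever',depth(w,[(266,140),(258,140)]),'collar',depth(w,[(367,167),(366,160),(369,187)]))
# box edges: points on top by height
m=(abs(C[...,2]-235)<4)&(C[...,1]<-150); r=cv2.minAreaRect(C[m][:,:2].astype(np.float32)); print(r)
E
```

```text
red [142. 127.] 87 [321. 212.] 78 tri [471.  -62.8 231.7] 6.9 onz240 [[472.3 -70.7 240. ]]
green [181. 128.] 433 [342. 219.] 80 tri [ 470.8 -110.   233.8] 0.9 onz240 [[ 471.3 -111.9  240. ]]
yellow [140. 175.] 318 [309. 224.] 91 tri [419.7 -60.1 234. ] 2.4 onz240 [[420.7 -61.9 240. ]]
blue [187. 174.] 400 [330. 232.] 95 tri [ 420.7 -110.6  233.4] 0.8 onz240 [[ 422.  -112.7  240. ]]
test [318.15019763 175.2055336 ] 253 [399.875      241.66666667] 72 (array([ 427.32078163, -258.36281705,  268.19747608]), np.float64(1.2767879921875163)) [[ 428.2000223  -257.73287797  273.        ]]
[[ 487.3 -195.6  235. ]
 [ 492.8 -326.4  235. ]
 [ 409.9 -331.3  235. ]
 [ 402.4 -197.4  235. ]] [[ 487.4 -195.9  237. ]
 [ 492.9 -326.1  236.7]
 [ 410.3 -331.   236.7]
 [ 403.  -197.8  237.1]]
130.92835503656616 -87.56277258682933
134.1025230119736 -86.80072295748326
84.89473524729472 1.2475843723271232
83.10467751168326 3.4023170184422944
lever [[ 466.38253136 -210.24083469  299.24706259]
 [ 466.47424419 -203.1788681   300.31119646]] collar [[ 434.8546842  -308.20679545  263.18687974]
 [ 440.23511435 -308.40565644  252.28938754]
 [ 419.34528045 -307.75255354  285.83138229]]
((448.51910400390625, -262.59368896484375), (99.7160873413086, 149.79922485351562), 3.0105061531066895)
```

Request:
{"name": "arm_command", "arguments": {
  "plan": [
    [-1, 0.009, 0.001, 0.03, -0.05],
    [-1, 0, 0, 0.04, 0],
    [-1, 0, 0, 0.03, 0],
    [-1, 0, 0, 0.01, 0],
    [-1, 0, 0, 0, 0],
    [-1, 0, 0, 0.006, 0],
    [-1, 0, 0, 0.006, 0],
    [-1, 0, 0, 0.006, 0],
    [-1, 0, 0, 0.006, 0],
    [-1, 0, 0, 0, 0],
    [-1, 0, 0, 0, 0]
  ]
}}

```text
clock: 6.2
eef_pos: [428.1, -258.0, 267.0]
eef_rot: [3.141, -0.0, 0.051]
wrist_force: [0.3, 0.3, 0.4]
finger_gap: 0.6
finger_force: 0.0
```

Request:
{"name": "arm_command", "arguments": {
  "plan": [
    [-1, 0, 0, -0.02, 0],
    [-1, 0, 0, -0.04, 0],
    [-1, 0, 0, -0.04, 0],
    [-1, 0, 0, -0.02, 0],
    [-1, 0, 0, 0, 0],
    [-0.2, 0, 0, 0, 0]
  ]
}}

```text
clock: 6.95
eef_pos: [427.9, -257.9, 385.8]
eef_rot: [-3.141, 0.001, 0.051]
wrist_force: [0.6, 0.3, 0.2]
finger_gap: 7.6
finger_force: 0.0
```

Run:
```python
from h import *
c=cam('wrist'); cv2.imwrite('pics/w2.png',cv2.resize(c['img'][80:260,200:440],None,fx=2,fy=2)); np.save('w2.npy',c,allow_pickle=True)
s=manip.read_state(); print(s['eef_pos'],s['eef_rot'],s['clock'],s['finger_gap'])
C=cloud(c); h=cv2.cvtColor(c['img'],cv2.COLOR_BGR2HSV); m=cv2.inRange(h,(5,200,120),(16,255,255))>0
m&=(C[...,2]>236)&(C[...,2]<330); v,u=np.nonzero(m); print(u.mean(),v.mean(),np.median(C[m],0),C[m].min(0),C[m].max(0))
```

```text
[ 427.89779907 -257.88006463  385.67370958] [-3.14054910e+00  1.32229268e-03  5.08154653e-02] 7.0 10.813835602434343
268.89473684210526 148.5 [ 465.39114501 -211.65510341  283.96401331] [ 460.68663359 -212.07663916  269.95546157] [ 469.98863312 -211.22739704  298.58565412]
```

View pics/w2.png

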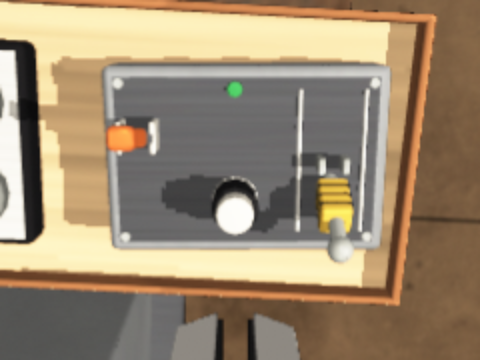

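The lever (crop 125,138) is still up, so the press did not reach the button. I'll measure the button's height from two places of the wrist camera.

Run:
```python
from tri import *
w=np.load('w1.npy',allow_pickle=True).item(); c=np.load('w2.npy',allow_pickle=True).item(); s=np.load('scene.npy',allow_pickle=True).item()
C=cloud(c); m=c['img'].min(2)>190; M=np.zeros_like(m); M[165:205,300:335]=m[165:205,300:335]; v,u=np.nonzero(M); a=(u.mean(),v.mean())
print(a,M.sum(),np.percentile(C[M],[5,50,95],axis=0)); 
print('top plate',C[150:170,290:310].reshape(-1,3).mean(0))
for cc,b in((w,(318,174)),(c,(317.5,186))): print(depth(cc,[b]),onz(cc,[b],265),onz(cc,[b],273))
```

```text
(np.float64(317.4103448275862), np.float64(188.40689655172415)) 290 [[ 402.12819045 -266.26161721  235.21581183]
 [ 427.70045147 -257.82114574  273.20392384]
 [ 435.5909669  -250.12318337  274.571851  ]]
top plate [ 448.3044664  -237.82077021  236.90960417]
[[ 429.59346054 -257.57377977  273.69021659]] [[ 427.70907608 -257.59916541  265.        ]] [[ 429.44379415 -257.57579601  273.        ]]
[[ 429.72926017 -257.86865234  273.74275679]] [[ 427.50780764 -257.9811813   265.        ]] [[ 429.54053264 -257.87821244  273.        ]]
```

Request:
{"name": "arm_command", "arguments": {
  "plan": [
    [-1, 0.001, 0, 0.04, 0],
    [-1, 0, 0, 0.04, 0],
    [-1, 0, 0, 0.025, 0],
    [-1, 0, 0, 0.006, 0],
    [-1, 0, 0, 0.006, 0],
    [-1, 0, 0, 0.003, 0],
    [-1, 0, 0, 0, 0],
    [-1, 0, 0, 0, 0]
  ]
}}

```text
clock: 8.0
eef_pos: [429.1, -258.0, 267.3]
eef_rot: [3.141, -0.001, 0.051]
wrist_force: [1.0, -0.1, -0.9]
finger_gap: 0.4
finger_force: 0.0
```

Run:
```python
from h import *
c=cam('scene'); cv2.imwrite('pics/s2.png',cv2.resize(c['img'][180:320,320:480],None,fx=4,fy=4,interpolation=cv2.INTER_CUBIC)); print(manip.read_state()['wrist_force'])
```

```text
[-0.40181523  1.05813667 -0.14912015]
```

View pics/s2.png

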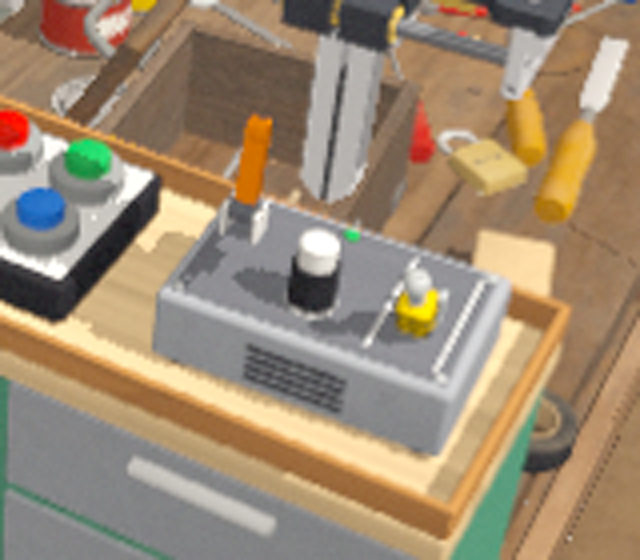

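The scene crop shows the fingertips (crop 335,190) hanging well above and behind the button (320,245), though the pose reading says otherwise; I'll measure the real fingertip.

Run:
```python
from h import *
c=cam('scene'); s=manip.read_state(); print(s['eef_pos'],s['joints'])
print('proj tcp',proj(c,[s['eef_pos']]), 'button',proj(c,[(428.5,-258,273)]))
print(depth(c,[(402,226),(406,226),(402,215),(408,215)]).round(1))
w=cam('wrist'); print(w['eye'],proj(w,[s['eef_pos'],(428.5,-258,273)]))
C=cloud(w); print(C[225:250:5,318-12].round(0), C[225:250:5,318+12].round(0)); cv2.imwrite('pics/w3.png',w['img'])
```

```text
[ 429.11347581 -258.00385277  267.12878076] [-6.14501587e-01  1.30618551e-01  1.50414623e+00  3.59727584e-06
  1.50635892e+00  9.05532409e-01]
proj tcp [[399.67933239 241.46078551]] button [[399.92839164 239.19901677]]
[[ 420.1 -260.8  310.6]
 [ 419.4 -268.4  314.2]
 [ 419.9 -257.7  334.1]
 [ 419.  -268.9  339.1]]
[ 513.48316536 -253.52331452  481.47048718] [[317.41528062 230.19285468]
 [317.36817148 234.40275284]]
[[ 434. -250.  270.]
 [ 431. -251.  273.]
 [ 428. -251.  273.]
 [ 439. -251.  307.]
 [ 439. -251.  315.]] [[ 431. -266.  262.]
 [ 432. -266.  272.]
 [ 429. -266.  273.]
 [ 440. -264.  308.]
 [ 440. -264.  315.]]
```

View pics/w3.png

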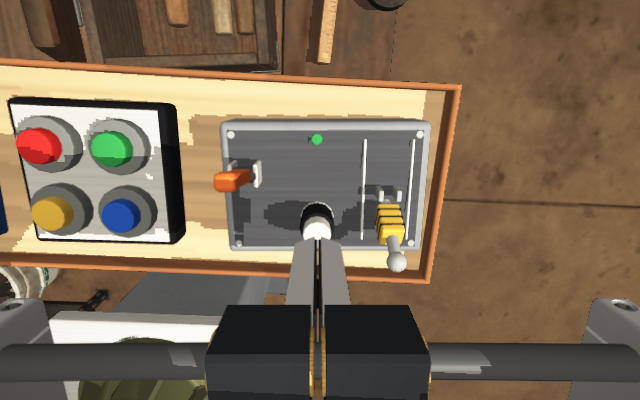

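Wrist picture: fingertips end at (318,240) above the button (317,228), with the tips' depth near z 305 while the TCP reads 267. So the fingers are really shorter than the stated TCP; I'll measure the offset.

Run:
```python
from h import *
s=manip.read_state(); T=s['eef_pos']
for n,b in(('scene',(380,180,430,260)),('side',None),('wrist',(280,225,360,300))):
    c=cam(n); C=cloud(c)
    d=C-T; m=(abs(d[...,0])<14)&(abs(d[...,1])<20)&(d[...,2]>9)&(d[...,2]<100)
    if not m.any(): print(n,'none'); continue
    P=d[m]; z=P[:,2]; print(n,m.sum(),np.percentile(z,[0,1,2,5,10]).round(1)); k=z<np.percentile(z,15); print(P[k].mean(0).round(1),P[k].min(0).round(1),P[k].max(0).round(1))
```

```text
scene 456 [33.2 36.2 37.6 40.6 45. ]
[-9.2 -1.7 42.5] [-12.  -13.9  33.2] [ 4.1 11.3 47.8]
side 103 [36.4 38.2 38.2 41.1 44.3]
[-0.1  5.7 42.6] [-11.4  -8.7  36.4] [ 8.4 11.7 47.8]
wrist 3560 [34.1 37.7 39.8 44.  48.8]
[10.   0.5 45.9] [  8.1 -11.7  34.1] [11.2 12.8 53.2]
```

Three views agree: the real tips end about 35 mm short of the stated TCP. I'll go on down in small steps and let the force confirm it.

Request:
{"name": "arm_command", "arguments": {
  "plan": [
    [-1, 0, 0, 0.01, 0],
    [-1, 0, 0, 0.01, 0],
    [-1, 0, 0, 0.004, 0],
    [-1, 0, 0, 0.002, 0],
    [-1, 0, 0, 0.002, 0],
    [-1, 0, 0, 0, 0]
  ]
}}

```text
clock: 9.05
eef_pos: [429.1, -258.0, 238.9]
eef_rot: [3.141, -0.0, 0.051]
wrist_force: [0.5, -0.3, 0.7]
finger_gap: 0.6
finger_force: 0.0
```

Request:
{"name": "arm_command", "arguments": {
  "plan": [
    [-1, 0, 0, 0.002, 0],
    [-1, 0, 0, 0, 0]
  ]
}}

```text
clock: 9.3
eef_pos: [429.1, -258.0, 236.9]
eef_rot: [3.141, -0.0, 0.051]
wrist_force: [-0.1, -0.1, 0.9]
finger_gap: 0.5
finger_force: 0.6
```

Request:
{"name": "arm_command", "arguments": {
  "plan": [
    [-1, 0, 0, 0.002, 0],
    [-1, 0, 0, 0, 0]
  ]
}}

```text
clock: 9.55
eef_pos: [429.0, -258.0, 234.8]
eef_rot: [3.142, -0.0, 0.051]
wrist_force: [-0.5, -0.2, 2.1]
finger_gap: 0.3
finger_force: 0.9
```

Request:
{"name": "arm_command", "arguments": {
  "plan": [
    [-1, 0, 0, 0.002, 0],
    [-1, 0, 0, 0, 0],
    [-1, 0, 0, 0, 0],
    [-1, 0, 0, 0, 0]
  ]
}}

```text
clock: 10.05
eef_pos: [429.1, -258.0, 232.9]
eef_rot: [3.141, -0.0, 0.051]
wrist_force: [-1.5, -0.4, 2.5]
finger_gap: 0.5
finger_force: 1.3
```

Request:
{"name": "arm_command", "arguments": {
  "plan": [
    [-1, 0, 0, -0.02, 0],
    [-1, 0, 0, -0.04, 0],
    [-1, 0, 0, -0.04, 0],
    [-1, 0, 0, -0.02, 0],
    [-0.4, 0, 0, 0, 0],
    [-0.4, 0, 0, 0, 0]
  ]
}}

```text
clock: 10.8
eef_pos: [428.8, -257.8, 351.5]
eef_rot: [-3.14, 0.001, 0.051]
wrist_force: [-0.5, 0.2, -1.0]
finger_gap: 17.1
finger_force: 0.0
```

```bash
cat > un.py <<'E'
from tri import *
UC=np.array([448.5,-262.6,190]); UY=0.0525; RU=np.array([[np.cos(UY),-np.sin(UY),0],[np.sin(UY),np.cos(UY),0],[0,0,1]])
def tou(P): return (np.asarray(P)-UC)@RU
def tow(p): return UC+np.asarray(p)@RU.T
E
python3 - <<'E'
from un import *
s=manip.read_state(); print(s['eef_pos'],tou(s['eef_pos']),s['eef_rot'],s['clock'],s['finger_gap'])
c=cam('wrist'); C=cloud(c); U=tou(C); h=cv2.cvtColor(c['img'],cv2.COLOR_BGR2HSV); m=cv2.inRange(h,(5,180,100),(16,255,255))>0
m&=(abs(U[...,1]-56)<25)&(U[...,2]>48)&(U[...,2]<130)&(abs(U[...,0])<80); P=U[m]; print(m.sum(),np.median(P,0).round(1),np.percentile(P,[3,97],axis=0).round(1))
E
```

```text
[ 428.8438822  -257.80594368  351.48997052] [-19.37746308   5.81892322 161.48997052] [-3.14041505e+00  1.49590899e-03  5.08216576e-02] 10.8 17.070757708519523
208 [-15.7  52.6  71.7] [[-33.   50.   63.9]
 [  9.5  61.   77.7]]
```

Request:
{"name": "arm_command", "arguments": {
  "plan": [
    [-0.4, -0.004, -0.025, 0, 0],
    [-0.4, 0, -0.025, 0, 0],
    [-0.4, 0, 0, 0.04, 0],
    [-0.4, 0, 0, 0.04, 0],
    [-0.4, 0, 0, 0.02, 0],
    [-0.4, 0, 0, 0, 0]
  ]
}}

```text
clock: 11.6
eef_pos: [421.8, -207.8, 251.2]
eef_rot: [-3.14, 0.003, 0.051]
wrist_force: [0.4, 0.3, 0.1]
finger_gap: 28.1
finger_force: 0.0
```

Run:
```python
from un import *
s=manip.read_state(); T=tou(s['eef_pos']); print(T,s['clock'],s['finger_gap'])
c=cam('wrist'); C=cloud(c); U=tou(C); h=cv2.cvtColor(c['img'],cv2.COLOR_BGR2HSV); m=cv2.inRange(h,(5,180,100),(16,255,255))>0
m&=(abs(U[...,1]-56)<25)&(U[...,2]>48)&(U[...,2]<130)&(abs(U[...,0])<80); P=U[m]; print(m.sum(),np.median(P,0).round(1),np.percentile(P,[3,97],axis=0).round(1))
cv2.imwrite('pics/w4.png',c['img'][100:330,150:490])
d=U-T; k=(abs(d[...,1])<45)&(abs(d[...,0])<30)&(d[...,2]>25); k=k&(d[...,2]<130)
for a in range(25,130,10):
    q=k&(d[...,2]>=a)&(d[...,2]<a+10); print(a,q.sum(),d[q].min(0).round() if q.any() else '',d[q].max(0).round() if q.any() else '')
```

```text
[-23.81413822  56.14380937  61.16290574] 11.6 28.126617468716937
563 [-21.6  58.3  74.3] [[-32.   50.7  64.8]
 [  9.1  61.4  78.5]]
25 3 [  9. -17.  34.] [10. 16. 35.]
35 281 [ -7. -26.  35.] [11. 26. 45.]
45 510 [ -7. -26.  45.] [11. 26. 55.]
55 555 [ -7. -26.  55.] [11. 26. 65.]
65 664 [ -7. -26.  65.] [11. 26. 75.]
75 807 [ -7. -26.  75.] [11. 26. 85.]
85 998 [ -8. -27.  85.] [11. 26. 95.]
95 1159 [ -7. -27.  95.] [ 11.  26. 105.]
105 827 [ -3. -22. 105.] [ 11.  21. 115.]
115 383 [ -9. -20. 115.] [ 12.  19. 125.]
125 114 [ -8. -16. 125.] [  4.  16. 130.]
```

View pics/w4.png

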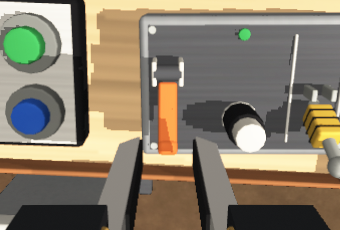

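The dropped orange lever (crop 168,115) lies centred between the open fingers. Descend and grip.

Request:
{"name": "arm_command", "arguments": {
  "plan": [
    [-0.4, 0, 0, 0.02, 0],
    [-0.4, 0, 0, 0.018, 0],
    [-0.4, 0, 0, 0, 0],
    [-1, 0, 0, 0, 0],
    [-1, 0, 0, 0, 0],
    [-1, 0, 0, 0, 0],
    [-1, 0, 0, 0, 0]
  ],
  "newtons": 8
}}

```text
clock: 12.52
eef_pos: [422.8, -207.9, 215.7]
eef_rot: [-3.142, -0.001, 0.051]
wrist_force: [-1.3, 5.0, 6.8]
finger_gap: 12.1
finger_force: 8.0
```

Request:
{"name": "arm_command", "arguments": {
  "plan": [
    [-1, 0.0035, 0, -0.008, 0],
    [-1, 0.005, 0, -0.007, 0],
    [-1, 0.0065, 0, -0.006, 0],
    [-1, 0.008, 0, -0.004, 0],
    [-1, 0.0085, 0, -0.0025, 0],
    [-1, 0.009, 0, -0.0005, 0],
    [-1, 0.006, 0, 0.001, 0],
    [-1, 0, 0, 0, 0]
  ]
}}

```text
clock: 13.52
eef_pos: [469.7, -205.5, 242.5]
eef_rot: [-3.141, -0.001, 0.051]
wrist_force: [0.1, 5.8, 3.8]
finger_gap: 11.8
finger_force: 8.0
```

```bash
cat > lev.py <<'E'
from un import *
def lev(n='scene'):
    s=manip.read_state(); T=tou(s['eef_pos']); print(T.round(1),s['clock'],s['finger_gap'],s['wrist_force'])
    c=cam(n); U=tou(cloud(c)); h=cv2.cvtColor(c['img'],cv2.COLOR_BGR2HSV); m=cv2.inRange(h,(5,180,90),(16,255,255))>0
    m&=(abs(U[...,1]-56)<25)&(U[...,2]>48)&(U[...,2]<130)&(abs(U[...,0])<80); P=U[m]; print(m.sum(),np.median(P,0).round(1),np.percentile(P,[3,97],axis=0).round(1))
    return c
E
python3 -c "
from lev import *
lev();lev('wrist')"
```

```text
[24.1 55.9 52.5] 13.525 11.773078400844332 [0.05506389 5.82612714 3.79167713]
93 [ 9.1 55.7 92. ] [[  7.   49.6  67.1]
 [ 16.   61.  108.2]]
[24.  55.9 52.5] 13.575 11.623232853435017 [-0.38251337  5.50947528  2.2219358 ]
1023 [ 18.5  56.1 100.5] [[ 11.4  50.8  70.9]
 [ 19.7  61.5 111.1]]
```

Request:
{"name": "arm_command", "arguments": {
  "plan": [
    [-1, 0.004, 0, 0.001, 0],
    [-1, 0.004, 0, 0.001, 0],
    [-1, 0, 0, 0, 0]
  ]
}}

```text
clock: 14.0
eef_pos: [477.2, -205.3, 240.5]
eef_rot: [-3.142, -0.0, 0.051]
wrist_force: [-2.4, 4.7, 2.7]
finger_gap: 11.3
finger_force: 8.0
```

```bash
python3 -c "
from lev import *
lev('wrist')"
```

```text
[31.7 55.8 50.5] 14.0 11.263649443930527 [-2.40645286  4.73237772  2.6523757 ]
872 [ 22.9  56.  105.2] [[ 18.5  50.8  69.2]
 [ 26.5  61.2 110.9]]
```

Request:
{"name": "arm_command", "arguments": {
  "plan": [
    [-0.5, 0, 0, 0, 0],
    [-0.5, 0, 0, 0, 0],
    [-0.4, 0, 0, 0, 0],
    [-0.4, 0, 0, -0.04, 0],
    [-0.4, 0, 0, -0.05, 0],
    [-0.4, 0, 0, -0.03, 0],
    [-0.4, 0, 0, 0, 0]
  ]
}}

```text
clock: 14.92
eef_pos: [477.4, -205.8, 361.8]
eef_rot: [3.14, -0.003, 0.051]
wrist_force: [0.6, 0.1, -0.9]
finger_gap: 27.9
finger_force: 0.0
```

```bash
python3 -c "
from lev import *
lev('wrist');lev()"
```

```text
[ 31.8  55.2 171.8] 14.925 27.9341612516803 [ 0.61464276  0.11709    -0.89847118]
135 [ 23.8  57.1 105.5] [[ 16.3  51.2  71.2]
 [ 26.9  61.4 110.2]]
[ 31.5  55.4 169.9] 14.975 27.948997461223684 [ 0.02896976 -0.16784128 -0.65873441]
61 [13.3 56.4 88. ] [[ 10.   49.2  65.8]
 [ 16.7  60.8 105.2]]
```

Request:
{"name": "arm_command", "arguments": {
  "plan": [
    [-0.2, 0, 0, -0.04, 0],
    [-0.2, -0.003, -0.04, -0.01, 0],
    [-0.2, -0.003, -0.04, 0, 0],
    [-0.2, -0.003, -0.04, 0, 0],
    [-0.2, -0.003, -0.04, 0, 0],
    [-0.2, -0.003, -0.04, 0, 0],
    [-0.2, -0.003, -0.04, 0, 0],
    [-0.2, -0.003, -0.04, 0, 0],
    [-0.2, -0.003, -0.04, 0, 0],
    [-0.2, -0.003, -0.04, 0, 0],
    [-0.2, 0, -0.018, 0, 0],
    [-0.2, 0, 0, 0, 0],
    [-0.2, 0, 0, 0, 0]
  ]
}}

```text
clock: 16.65
eef_pos: [430.8, 170.1, 409.2]
eef_rot: [3.141, 0.001, 0.05]
wrist_force: [0.1, -0.4, -0.3]
finger_gap: 37.7
finger_force: 0.0
```

Run:
```python
from h import *
c=cam('wrist'); cv2.imwrite('pics/w5.png',c['img']); np.save('w5.npy',c,allow_pickle=True)
s=manip.read_state(); print(s['eef_pos'],s['eef_rot'],s['clock'],s['joints'][5])
```

```text
[430.87236325 169.93262146 409.47414694] [3.14134834e+00 5.57626808e-04 4.99053566e-02] 16.7 1.8174918284153156
```

View pics/w5.png

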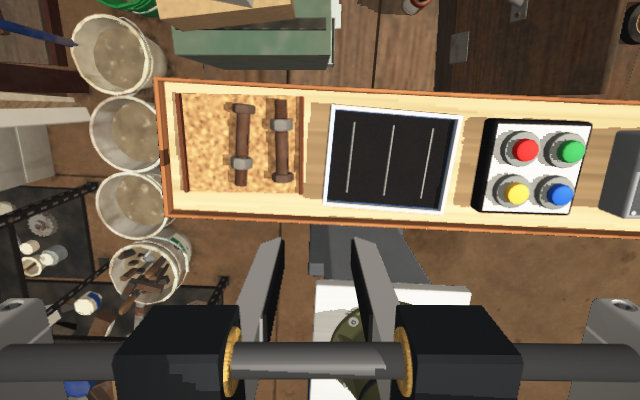

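Left bolt: head (242,108), nut (241,162), tail (241,186). Right bolt: tail (281,98), nut (281,126), head (284,178). Demag plate corners (333,110), (456,120), (441,210), (328,204) with three lines.

```bash
cat > bol.py <<'E'
from h import *
def rect(P): return cv2.minAreaRect(P[:,:2].astype(np.float32))
def bolts(c,base,x0,y0,x1,y1,show=True):
    C=cloud(c); m=((C[...,2]>base+6)&(C[...,2]<base+45)&(C[...,0]>x0)&(C[...,0]<x1)&(C[...,1]>y0)&(C[...,1]<y1)).astype(np.uint8)
    h=cv2.cvtColor(c['img'],cv2.COLOR_BGR2HSV)
    n,l,s,ce=cv2.connectedComponentsWithStats(m,connectivity=4); out=[]
    for k in range(1,n):
        if s[k,4]<150: continue
        P=C[l==k]; ctr=np.median(P,0); q=P[:,:2]-P[:,:2].mean(0); d=np.linalg.svd(q,full_matrices=False)[2][0]; d=d*np.sign(d[0])
        t=q@d; w=q@np.array([-d[1],d[0]]); lo,hi=np.percentile(t,[.5,99.5])
        prof=[(round(a),round(np.ptp(np.percentile(w[(t>=a)&(t<a+8)],[3,97])) if ((t>=a)&(t<a+8)).any() else 0),round(np.percentile(P[(t>=a)&(t<a+8),2],90)) if ((t>=a)&(t<a+8)).any() else 0) for a in np.arange(lo,hi,8)]
        mid=P[:,:2].mean(0)+d*(lo+hi)/2
        print('comp',s[k,4],'mid',mid.round(1),'ang',np.arctan2(d[1],d[0]).round(3),'len',(hi-lo).round(),'ztop',np.percentile(P[:,2],[50,98]).round(1)); print([(a-round((lo+hi)/2),b,e) for a,b,e in prof]); out.append((mid,d))
    return out
E
python3 - <<'E'
from bol import *
c=np.load('w5.npy',allow_pickle=True).item(); C=cloud(c)
print('cork',C[150:170,200:215].reshape(-1,3).mean(0)); print('plate',C[150:170,365:385].reshape(-1,3).mean(0))
bolts(c,191,385,165,520,285)
h=cv2.cvtColor(c['img'],cv2.COLOR_BGR2HSV); pl=((h[...,2]<60)).astype(np.uint8); B=np.zeros_like(pl); B[100:215,322:462]=pl[100:215,322:462]
B=cv2.morphologyEx(B,cv2.MORPH_CLOSE,np.ones((5,5))); k=max(cv2.findContours(B,0,2)[0],key=cv2.contourArea); r=cv2.minAreaRect(onz(c,k.reshape(-1,2),212)); print('x') if 0 else 0
E
```

```text
cork [434.26371116 307.17433172 197.66919057]
plate [447.68082616 102.60298183 214.96831396]
comp 417 mid [456.3 191.2] ang 0.022 len 119.0 ztop [201.2 203. ]
[(-60, 4, 202), (-52, 4, 202), (-44, 4, 202), (-36, 4, 202), (-28, 4, 202), (-20, 5, 202), (-12, 5, 202), (-4, 5, 203), (4, 5, 202), (12, 4, 202), (20, 4, 202), (28, 4, 203), (36, 4, 202), (44, 4, 203), (52, 4, 202)]
comp 1273 mid [463.1 214. ] ang 0.048 len 96.0 ztop [212.1 218.1]
[(-48, 26, 218), (-40, 20, 216), (-32, 14, 213), (-24, 14, 213), (-16, 14, 213), (-8, 14, 213), (0, 15, 214), (8, 21, 217), (16, 26, 218), (24, 21, 217), (32, 14, 213), (40, 13, 213)]
comp 1262 mid [455.3 260.6] ang -0.059 len 96.0 ztop [212.1 218. ]
[(-49, 13, 213), (-41, 14, 213), (-33, 20, 217), (-25, 25, 218), (-17, 22, 217), (-9, 14, 213), (-1, 14, 213), (7, 15, 213), (15, 14, 214), (23, 14, 213), (31, 17, 217), (39, 25, 218), (47, 21, 214)]Traceback (most recent call last):
  File "<stdin>", line 6, in <module>
cv2.error: OpenCV(4.12.0) /io/opencv/modules/imgproc/src/convhull.cpp:143: error: (-215:Assertion failed) total >= 0 && (depth == CV_32F || depth == CV_32S) in function 'convexHull'
```

Run:
```python
from bol import *
c=np.load('w5.npy',allow_pickle=True).item(); C=cloud(c)
m=(C[...,2]>208)&(C[...,2]<224)&(C[...,1]>-20)&(C[...,1]<180)&(C[...,0]>370)&(C[...,0]<520)
h=cv2.cvtColor(c['img'],cv2.COLOR_BGR2HSV)
pl=m&(h[...,2]<70); print('plate',rect(C[pl]),np.median(C[pl][:,2])); print('all',rect(C[m&(C[...,1]>15)&(C[...,1]<170)]))
m=(C[...,2]>190.)&(C[...,2]<200)&(C[...,1]>192)&(C[...,1]<345)&(C[...,0]>395)&(C[...,0]<515)
print('cork z',np.median(C[150:190,190:225,2]), 'strips', np.median(C[120:180,180:184,2]))
```

```text
plate ((446.3611755371094, 85.060791015625), (138.31756591796875, 107.9653091430664), 88.2081069946289) 212.90255007389914
all ((446.51019287109375, 86.79204559326172), (147.45433044433594, 120.58718872070312), 88.00965881347656)
cork z 193.4030955950204 strips 200.91077865228775
```

Request:
{"name": "arm_command", "arguments": {
  "plan": [
    [-0.4, 0.02, -0.044, 0, 0],
    [-0.4, 0.021, -0.044, 0, 0],
    [-0.4, 0, 0, 0.05, 0.109],
    [-0.4, 0, 0, 0.05, 0],
    [-0.4, 0, 0, 0.05, 0],
    [-0.4, 0, 0, 0.02, 0],
    [-0.4, 0, 0, 0, 0],
    [-0.4, 0, 0, 0, 0]
  ]
}}

```text
clock: 17.7
eef_pos: [467.8, 260.4, 241.1]
eef_rot: [-3.141, -0.001, -0.059]
wrist_force: [0.3, 1.2, -0.1]
finger_gap: 28.1
finger_force: 0.0
```

Run:
```python
from bol import *
c=cam('wrist'); cv2.imwrite('pics/w6.png',c['img'][60:330,130:510]); 
s=manip.read_state(); T=s['eef_pos']; print(T,s['eef_rot'],s['clock'],s['finger_gap'])
bolts(c,191,385,196,520,290)
d=cloud(c)-T
for a in range(30,60,3):
    q=(abs(d[...,0])<16)&(abs(d[...,1])<40)&(d[...,2]>=a)&(d[...,2]<a+3)
    if q.any(): print(a,q.sum(),d[q].min(0).round(),d[q].max(0).round())
```

```text
[467.81195708 260.55998091 241.22138186] [-3.14062936e+00 -1.78533012e-03 -5.86747017e-02] 17.75 28.257072878924884
comp 2926 mid [463.3 215.1] ang 0.077 len 96.0 ztop [212.2 218. ]
[(-49, 17, 218), (-41, 16, 216), (-33, 14, 214), (-25, 14, 214), (-17, 15, 214), (-9, 14, 213), (-1, 15, 213), (7, 22, 217), (15, 25, 218), (23, 22, 217), (31, 14, 213), (39, 14, 213), (47, 12, 212)]
comp 3040 mid [455.2 262.1] ang -0.056 len 97.0 ztop [212.2 218. ]
[(-48, 14, 213), (-40, 14, 213), (-32, 21, 217), (-24, 25, 218), (-16, 23, 217), (-8, 15, 213), (0, 15, 214), (8, 15, 213), (16, 15, 213), (24, 15, 213), (32, 15, 214), (40, 25, 218), (48, 21, 217)]
33 10 [  8. -17.  35.] [11. 17. 36.]
36 56 [  0. -21.  36.] [12. 20. 39.]
39 117 [ -8. -24.  39.] [12. 23. 42.]
42 98 [ -7. -27.  42.] [12. 25. 45.]
45 150 [ -3. -27.  45.] [12. 25. 48.]
48 157 [ -8. -26.  48.] [12. 25. 51.]
51 150 [  1. -27.  51.] [12. 25. 54.]
54 167 [ -8. -27.  54.] [12. 25. 57.]
57 150 [ -6. -27.  57.] [11. 25. 60.]
```

View pics/w6.png

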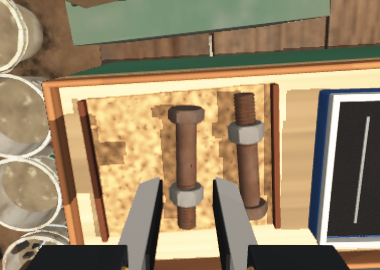

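The left bolt (crop 185,150) lies centred between the fingers, the right one (248,150) clear of them. The fingertips taper, so the strip is no problem.

Request:
{"name": "arm_command", "arguments": {
  "plan": [
    [-0.4, 0, -0.001, 0.03, 0],
    [-0.4, 0, 0, 0.03, 0],
    [-0.4, 0, 0, 0.013, 0],
    [-0.4, 0, 0, 0.005, 0],
    [-0.4, 0, 0, 0, 0],
    [-1, 0, 0, 0, 0],
    [-1, 0, 0, 0, 0],
    [-1, 0, 0, 0, 0],
    [-1, 0, 0, 0, 0]
  ],
  "newtons": 30
}}

```text
clock: 18.88
eef_pos: [467.6, 261.8, 162.6]
eef_rot: [-3.141, -0.001, -0.058]
wrist_force: [-1.0, 0.2, 5.9]
finger_gap: 14.9
finger_force: 30.0
```

Request:
{"name": "arm_command", "arguments": {
  "plan": [
    [-1, 0, 0, -0.01, 0],
    [-1, 0, 0, -0.02, 0],
    [-1, 0, 0, -0.04, 0],
    [-1, 0, 0, 0, 0]
  ],
  "newtons": 40
}}

```text
clock: 19.38
eef_pos: [468.2, 262.1, 234.8]
eef_rot: [-3.139, -0.004, -0.058]
wrist_force: [0.4, -0.7, -2.9]
finger_gap: 15.0
finger_force: 40.0
```

Request:
{"name": "arm_command", "arguments": {
  "plan": [
    [-1, 0, 0.03, 0, 0],
    [-1, 0, 0.04, 0, 0],
    [-1, 0, 0.04, 0, -0.025],
    [-1, 0, 0.037, 0, 0],
    [-1, 0, 0, 0, 0],
    [-1, 0, 0, 0.02, 0],
    [-1, 0, 0, 0.018, 0],
    [-1, 0, 0, 0, 0]
  ]
}}

```text
clock: 20.38
eef_pos: [458.9, 115.4, 192.4]
eef_rot: [3.141, 0.003, -0.033]
wrist_force: [0.2, 1.1, -2.0]
finger_gap: 14.9
finger_force: 40.0
```

Run:
```python
from bol import *
c=cam('wrist'); cv2.imwrite('pics/w7.png',c['img'][60:330,130:510]); 
s=manip.read_state(); T=s['eef_pos']; print(T,s['eef_rot'],s['clock'],s['finger_gap'],s['wrist_force'])
bolts(c,216,385,25,520,150)
C=cloud(c)
h=cv2.cvtColor(c['img'],cv2.COLOR_BGR2HSV); m=(h[...,2]<70)&(C[...,2]>206)&(C[...,2]<216)&(C[...,1]<160); print(rect(C[m]))
```

```text
[459.37337016 115.35056124 193.47558234] [ 3.14139308e+00  1.43652544e-03 -3.26911791e-02] 20.425 14.781498879010174 [-0.08076726 -0.08552133 -2.5748888 ]
comp 6358 mid [453.  115.6] ang -0.032 len 85.0 ztop [242.6 258.9]
[(-43, 13, 243), (-35, 18, 248), (-27, 17, 248), (-19, 15, 243), (-11, 14, 243), (-3, 15, 248), (5, 15, 246), (13, 37, 258), (21, 15, 243), (29, 24, 247), (37, 23, 247)]
((451.72607421875, 38.360694885253906), (157.9746856689453, 242.67092895507812), 15.883838653564453)
```

View pics/w7.png

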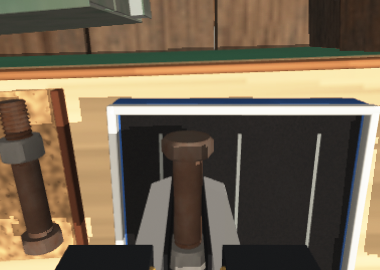

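The bolt hangs level inside the rim, head at crop (188,148), left of the middle line; good to lower.

Request:
{"name": "arm_command", "arguments": {
  "plan": [
    [-1, 0, 0, 0.006, 0],
    [-1, 0, 0, 0.003, 0],
    [-1, 0, 0, 0.002, 0],
    [-1, 0, 0, 0, 0],
    [-0.4, 0, 0, 0, 0],
    [-0.4, 0, 0, 0, 0],
    [-0.4, 0, 0, 0, 0],
    [-0.4, 0, 0, -0.03, 0],
    [-0.4, 0, 0, -0.04, 0],
    [-0.4, 0, -0.033, 0, 0],
    [-0.4, 0, -0.033, 0, 0],
    [-0.4, 0, -0.033, 0, 0],
    [-0.4, 0, 0, 0, 0],
    [-0.4, 0, 0, 0, 0]
  ]
}}

```text
clock: 22.18
eef_pos: [463.0, 213.3, 252.8]
eef_rot: [3.141, 0.0, -0.033]
wrist_force: [-0.1, -0.1, -0.1]
finger_gap: 28.2
finger_force: 0.0
```

Run:
```python
from bol import *
c=cam('wrist'); cv2.imwrite('pics/w8.png',c['img'][60:330,130:510]); 
s=manip.read_state(); T=s['eef_pos']; print(T,s['eef_rot'],s['clock'],s['finger_gap'],s['wrist_force'],s['joints'][5])
print('mat');bolts(c,191,385,196,520,310)
print('demag');bolts(c,218,385,20,520,160)
```

```text
[463.01125785 213.10451897 252.9024416 ] [ 3.14147442e+00 -6.01842248e-05 -3.37097281e-02] 22.225 27.95615798113908 [-0.06178673 -0.84316268 -0.43649519] 1.9640802293322732
mat
comp 2889 mid [463.1 214.6] ang 0.048 len 97.0 ztop [212.1 218. ]
[(-49, 25, 218), (-41, 22, 216), (-33, 14, 213), (-25, 14, 213), (-17, 14, 213), (-9, 14, 213), (-1, 15, 213), (7, 20, 217), (15, 25, 218), (23, 22, 217), (31, 14, 213), (39, 14, 213), (47, 13, 212)]
demag
comp 3181 mid [447.7 117.9] ang -0.025 len 97.0 ztop [231.3 236.9]
[(-48, 13, 232), (-40, 13, 232), (-32, 17, 236), (-24, 22, 237), (-16, 21, 236), (-8, 13, 233), (0, 14, 233), (8, 14, 233), (16, 13, 232), (24, 14, 232), (32, 16, 235), (40, 21, 237), (48, 20, 235)]
```

Request:
{"name": "arm_command", "arguments": {
  "plan": [
    [-0.4, -0.012, -0.0005, 0, -0.08],
    [-0.4, 0, 0, 0.04, 0],
    [-0.4, 0, 0, 0.03, 0],
    [-0.4, 0, 0, 0.013, 0],
    [-0.4, 0, 0, 0.006, 0],
    [-0.4, 0, 0, 0, 0],
    [-1, 0, 0, 0, 0],
    [-1, 0, 0, 0, 0],
    [-1, 0, 0, 0, 0],
    [-1, 0, 0, 0, 0]
  ]
}}

```text
clock: 23.48
eef_pos: [451.3, 214.8, 164.5]
eef_rot: [-3.141, -0.001, 0.047]
wrist_force: [-0.7, -1.1, 5.6]
finger_gap: 15.3
finger_force: 40.0
```

Request:
{"name": "arm_command", "arguments": {
  "plan": [
    [-1, 0, 0, -0.01, 0],
    [-1, 0, 0, -0.02, 0],
    [-1, 0, 0, -0.04, 0],
    [-1, 0, 0, 0, 0]
  ]
}}

```text
clock: 23.98
eef_pos: [451.9, 215.1, 236.6]
eef_rot: [-3.14, -0.004, 0.047]
wrist_force: [0.5, 0.4, -2.9]
finger_gap: 14.6
finger_force: 40.0
```

Request:
{"name": "arm_command", "arguments": {
  "plan": [
    [-1, -0.006, 0.03, 0, 0],
    [-1, -0.006, 0.043, 0, 0],
    [-1, -0.007, 0.043, 0, 0],
    [-1, -0.007, 0.042, 0, 0.08],
    [-1, 0, 0, 0, 0],
    [-1, 0, 0, 0.02, 0],
    [-1, 0, 0, 0.018, 0],
    [-1, 0, 0, 0, 0]
  ]
}}

```text
clock: 24.98
eef_pos: [431.6, 56.2, 194.5]
eef_rot: [3.141, 0.003, -0.032]
wrist_force: [0.2, -0.5, -1.9]
finger_gap: 14.8
finger_force: 40.0
```

Run:
```python
from bol import *
c=cam('wrist')
s=manip.read_state(); T=s['eef_pos']; print(T,s['eef_rot'],s['clock'],s['finger_gap'],s['wrist_force'])
bolts(c,216,385,25,520,150)
```

```text
[432.14356001  56.17439237 195.52105975] [ 3.14158892e+00  1.40275460e-03 -3.21930187e-02] 25.025 14.897478956879938 [ 0.29137985  0.49243927 -1.1581294 ]
comp 5702 mid [448.4 113.2] ang -0.034 len 95.0 ztop [231.4 237. ]
[(-48, 14, 232), (-40, 14, 232), (-32, 22, 237), (-24, 24, 237), (-16, 20, 234), (-8, 14, 233), (0, 14, 233), (8, 14, 232), (16, 14, 232), (24, 14, 232), (32, 20, 236), (40, 23, 237)]
comp 7160 mid [444.   55.8] ang -0.033 len 96.0 ztop [242.4 258.5]
[(-48, 17, 248), (-40, 17, 246), (-32, 15, 244), (-24, 15, 244), (-16, 15, 248), (-8, 37, 258), (0, 15, 243), (8, 22, 247), (16, 25, 247), (24, 22, 246), (32, 14, 242), (40, 14, 242)]
```

Request:
{"name": "arm_command", "arguments": {
  "plan": [
    [-1, 0.002, 0, 0.006, 0],
    [-1, 0, 0, 0.003, 0],
    [-1, 0, 0, 0.003, 0],
    [-1, 0, 0, 0, 0],
    [-0.4, 0, 0, 0, 0],
    [-0.4, 0, 0, 0, 0],
    [-0.4, 0, 0, 0, 0],
    [-0.4, 0, 0, -0.03, 0],
    [-0.4, 0, 0, -0.05, 0],
    [-0.4, 0, 0, -0.05, 0],
    [-0.4, 0, 0, -0.05, 0],
    [-0.4, 0, 0, 0, 0],
    [-0.4, 0, 0, 0, 0]
  ]
}}

```text
clock: 26.65
eef_pos: [434.2, 55.6, 362.9]
eef_rot: [3.142, 0.001, -0.033]
wrist_force: [-0.3, -0.2, -0.1]
finger_gap: 28.1
finger_force: 0.0
```

Run:
```python
from bol import *
c=cam('wrist'); cv2.imwrite('pics/w9.png',c['img']); 
s=manip.read_state(); T=s['eef_pos']; print(T,s['eef_rot'],s['clock'],s['finger_gap'],s['wrist_force'])
bolts(c,218,385,20,520,160)
```

```text
[434.11847239  55.5855621  362.55430597] [ 3.14145691e+00  2.04291683e-03 -3.32454932e-02] 26.7 28.65418620882536 [-0.07868242  0.26913129 -0.15832262]
comp 1640 mid [446.4  55. ] ang -0.034 len 96.0 ztop [231.1 236.9]
[(-48, 26, 237), (-40, 20, 235), (-32, 14, 232), (-24, 14, 233), (-16, 14, 233), (-8, 16, 232), (0, 15, 232), (8, 21, 236), (16, 24, 237), (24, 21, 236), (32, 13, 232), (40, 13, 232), (48, 10, 231)]
comp 1641 mid [447.6 113.9] ang -0.036 len 96.0 ztop [231.2 236.9]
[(-49, 14, 232), (-41, 13, 232), (-33, 21, 236), (-25, 26, 237), (-17, 22, 236), (-9, 14, 232), (-1, 15, 232), (7, 14, 233), (15, 14, 232), (23, 15, 232), (31, 18, 236), (39, 25, 237), (47, 17, 235)]
```

View pics/w9.png

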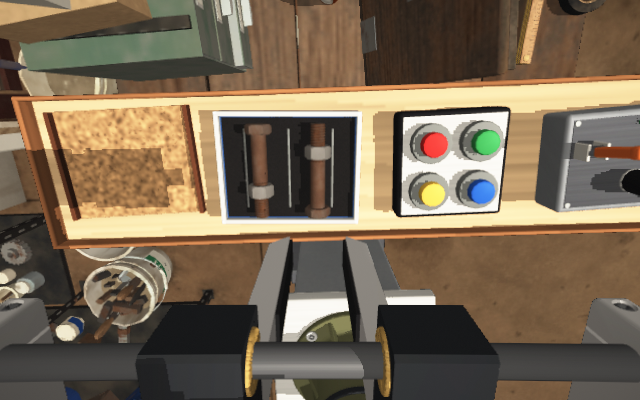

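Both bolts lie flat inside the rim ((260,170) and (318,170)), mat empty. Now to the switch.

Request:
{"name": "arm_command", "arguments": {
  "plan": [
    [-0.4, 0.001, 0.04, 0, 0],
    [-0.4, 0.001, 0.04, 0, 0],
    [-0.4, 0.001, 0.04, 0, 0],
    [-0.4, 0.001, 0.04, 0, 0],
    [-0.4, 0.001, 0.04, 0, 0],
    [-0.4, 0.001, 0.04, 0, 0],
    [-0.4, 0.001, 0.04, 0, 0],
    [-0.4, 0.001, 0.04, 0, 0],
    [-0.4, 0.001, 0.044, 0, -0.085],
    [-0.4, 0, 0, 0.04, 0],
    [-0.4, 0, 0, 0.04, 0],
    [-0.4, 0, 0, 0, 0],
    [-0.4, 0, 0, 0, 0]
  ]
}}

```text
clock: 28.32
eef_pos: [431.6, -308.6, 285.2]
eef_rot: [3.141, -0.001, 0.052]
wrist_force: [-0.2, -0.4, 1.5]
finger_gap: 28.3
finger_force: 0.0
```

Run:
```python
from un import *
c=cam('wrist'); cv2.imwrite('pics/w10.png',cv2.resize(c['img'][60:300,200:440],None,fx=2,fy=2)); 
s=manip.read_state(); T=tou(s['eef_pos']); print(s['eef_pos'],T,s['eef_rot'],s['clock'],s['finger_gap'])
U=tou(cloud(c)); h=cv2.cvtColor(c['img'],cv2.COLOR_BGR2HSV); m=cv2.inRange(h,(22,150,80),(32,255,255))>0
near=(abs(U[...,1]+45)<20)&(U[...,2]>48)&(U[...,2]<110)&(abs(U[...,0])<60)
P=U[m&near]; print('yellow',len(P),np.percentile(P,[3,50,97],axis=0).round(1))
g=near&~m&(U[...,0]>-8)&(U[...,0]<12)&(U[...,2]>50); P=U[g]; print('posts',len(P),np.percentile(P,[3,50,97],axis=0).round(1) if len(P) else '')
k=near&~m&(U[...,0]<-20)&(U[...,2]>75);P=U[k]; print('knob',len(P),np.percentile(P,[3,50,97],axis=0).round(1) if len(P) else '')
```

```text
[ 431.72361379 -308.70170538  285.51037838] [-19.1724994  -45.15783033  95.51037838] [ 3.14014633e+00 -1.55769108e-03  5.19812817e-02] 28.375 28.006347036504742
yellow 375 [[-29.1 -52.1  57.6]
 [-16.9 -46.2  71.5]
 [ -7.9 -38.7  77. ]]
posts 146 [[ -7.5 -52.3  52.2]
 [  0.6 -43.7  59.8]
 [  4.2 -37.3  61.3]]
knob 472 [[-39.4 -50.3  75.9]
 [-30.2 -44.8  92.7]
 [-20.6 -39.4  97.2]]
```

View pics/w10.png

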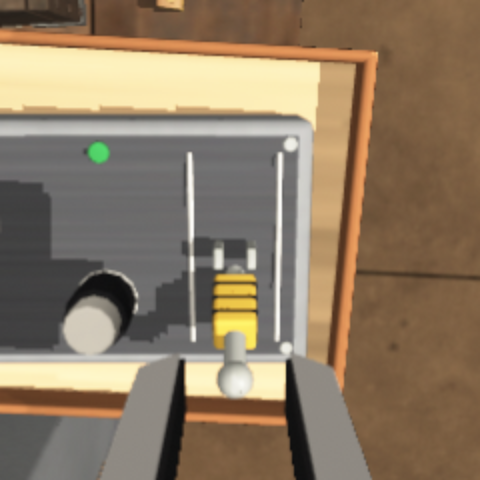

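Collar (crop 235,300) is centred between the fingers; gate posts (220,252), (250,252), their tops at 61 mm above the underside.

Request:
{"name": "arm_command", "arguments": {
  "plan": [
    [-0.4, 0, 0, 0.04, 0],
    [-0.4, 0, 0, 0.025, 0],
    [-0.4, 0, 0, 0.01, 0],
    [-0.4, 0, 0, 0, 0],
    [-1, 0, 0, 0, 0],
    [-1, 0, 0, 0, 0],
    [-1, 0, 0, 0, 0],
    [-1, 0, 0, 0, 0]
  ],
  "newtons": 25
}}

```text
clock: 29.38
eef_pos: [431.7, -308.6, 210.0]
eef_rot: [3.141, -0.001, 0.052]
wrist_force: [-0.5, 2.5, 6.2]
finger_gap: 16.0
finger_force: 25.0
```

Request:
{"name": "arm_command", "arguments": {
  "plan": [
    [-1, -0.002, 0, -0.003, 0],
    [-1, -0.002, 0, -0.004, 0],
    [-1, -0.002, 0, -0.004, 0],
    [-1, 0, 0, 0, 0]
  ]
}}

```text
clock: 29.88
eef_pos: [425.8, -308.8, 220.3]
eef_rot: [3.141, -0.002, 0.052]
wrist_force: [6.5, 1.5, 1.2]
finger_gap: 15.8
finger_force: 25.0
```

```bash
cat > sw.py <<'E'
from un import *
def sw(names=('wrist',)):
    s=manip.read_state(); T=tou(s['eef_pos']); print('TCP u',T.round(1),s['clock'],s['finger_gap'],s['wrist_force'])
    for n in names:
        c=cam(n); U=tou(cloud(c)); h=cv2.cvtColor(c['img'],cv2.COLOR_BGR2HSV); m=cv2.inRange(h,(22,150,70),(32,255,255))>0
        near=(abs(U[...,1]+45)<20)&(U[...,2]>48)&(U[...,2]<120)&(abs(U[...,0])<60)
        P=U[m&near]; print(n,'yellow',len(P),np.percentile(P,[3,50,97],axis=0).round(1) if len(P) else '')
    return c
E
python3 -c "
from sw import *
sw(('wrist','scene'))"
```

```text
TCP u [-25.1 -45.   30.3] 29.875 15.760508818333467 [6.46934803 1.45092366 1.22261245]
wrist yellow 105 [[-25.6 -50.8  67.2]
 [-24.6 -45.2  86.6]
 [-13.2 -39.1  88. ]]
scene yellow 65 [[-40.4 -52.6  62. ]
 [-36.5 -46.8  77.6]
 [-28.3 -38.3  85.1]]
```

Request:
{"name": "arm_command", "arguments": {
  "plan": [
    [-1, 0.005, 0, -0.0025, 0],
    [-1, 0.005, 0, -0.002, 0],
    [-1, 0.005, 0, -0.001, 0],
    [-1, 0.005, 0, -0.001, 0],
    [-1, 0.005, 0, 0, 0],
    [-1, 0.005, 0, 0, 0],
    [-1, 0.005, 0, 0.001, 0],
    [-1, 0.005, 0, 0.001, 0],
    [-1, 0.005, 0, 0.002, 0],
    [-1, 0.005, 0, 0.002, 0],
    [-1, 0, 0, 0, 0]
  ]
}}

```text
clock: 31.35
eef_pos: [475.7, -306.2, 220.1]
eef_rot: [-3.142, -0.0, 0.052]
wrist_force: [-1.8, 1.3, -1.7]
finger_gap: 15.7
finger_force: 25.0
```

```bash
python3 -c "
from sw import *
sw(('wrist','scene'))"
```

```text
TCP u [ 24.9 -44.9  30.1] 31.35 15.659724484921925 [-1.8485705   1.29724301 -1.74306383]
wrist yellow 237 [[ 16.9 -52.   79.6]
 [ 27.5 -46.3  81.6]
 [ 30.3 -37.4  86.3]]
scene yellow 114 [[  5.1 -53.1  63.9]
 [ 10.9 -45.7  74.5]
 [ 21.8 -38.   84.8]]
```

Request:
{"name": "arm_command", "arguments": {
  "plan": [
    [-1, 0.003, 0, 0.0015, 0],
    [-1, 0, 0, 0, 0],
    [-1, -0.002, 0, 0.004, 0],
    [-1, -0.002, 0, 0.004, 0],
    [-1, -0.002, 0, 0.003, 0],
    [-0.4, 0, 0, 0, 0],
    [-0.4, 0, 0, 0, 0],
    [-0.4, 0, 0, 0, 0],
    [-0.4, 0, 0, -0.03, 0],
    [-0.4, 0, 0, -0.04, 0],
    [-0.4, 0, 0, -0.04, 0],
    [-0.4, 0, 0, 0, 0]
  ]
}}

```text
clock: 32.95
eef_pos: [472.9, -306.9, 320.5]
eef_rot: [3.138, -0.004, 0.052]
wrist_force: [-0.2, 0.6, -1.1]
finger_gap: 28.0
finger_force: 0.0
```

```bash
python3 -c "
from sw import *
c=sw(('scene','wrist')); cv2.imwrite('pics/w11.png',c['img'])
from lev import lev
lev('wrist')"
```

```text
TCP u [ 22.  -45.5 130.5] 32.95 27.950631455001105 [-0.21971434  0.61649555 -1.08569635]
scene yellow 109 [[  5.6 -54.   56.2]
 [ 12.2 -46.5  66.5]
 [ 22.4 -38.7  75.5]]
wrist yellow 66 [[ 17.  -52.3  71.4]
 [ 20.6 -42.5  75. ]
 [ 29.2 -37.6  76.8]]
[ 21.4 -44.9 127. ] 33.05 28.508401264107064 [ 0.49964718 -0.75781868 -0.06064496]
500 [ 21.5  52.3 102.7] [[ 15.   50.1  69.8]
 [ 25.9  59.9 111. ]]
```

View pics/w11.png

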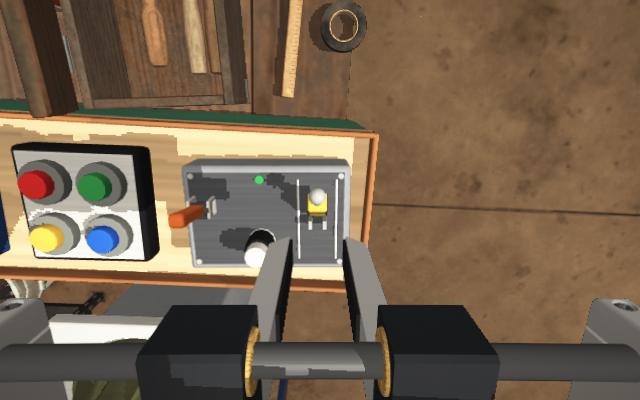

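Switch stem now leans away with collar down (317,203), lever still up. Now the keys' positions from their raised caps.

Run:
```python
from h import *
c=cam('wrist'); C=cloud(c); h=cv2.cvtColor(c['img'],cv2.COLOR_BGR2HSV)
m=((C[...,2]>237)&(C[...,2]<248)&(C[...,1]>-145)&(C[...,1]<-30)&(C[...,0]>390)&(C[...,0]<500)).astype(np.uint8)
n,l,s,ce=cv2.connectedComponentsWithStats(m,connectivity=4)
for k in range(1,n):
    if s[k,4]<60: continue
    P=C[l==k]; (x,y),r=cv2.minEnclosingCircle(P[:,:2].astype(np.float32)); print(s[k,4],(round(x,1),round(y,1)),round(r,1),P.mean(0).round(1),np.median(h[l==k],0))
```

```text
658 (470.0, -61.0) 12.8 [471.1 -61.8 240.1] [  1. 209. 194.]
644 (471.4, -110.9) 12.7 [ 471.9 -111.4  240.1] [ 65. 162. 133.]
594 (420.4, -61.8) 12.8 [421.3 -62.8 240. ] [ 28. 151. 254.]
557 (421.3, -111.2) 12.6 [ 421.9 -112.4  240.1] [108. 192. 241.]
```

Request:
{"name": "arm_command", "arguments": {
  "plan": [
    [-1, -0.008, -0.0395, 0, 0],
    [-1, -0.008, -0.0395, 0, 0],
    [-1, -0.008, -0.0395, 0, 0],
    [-1, -0.008, -0.0395, 0, 0],
    [-1, -0.009, -0.0395, 0, 0],
    [-1, 0, 0, 0.04, 0],
    [-1, 0, 0, 0.04, 0],
    [-1, 0, 0, 0.02, 0],
    [-1, 0, 0, 0, 0],
    [-1, 0, 0, 0, 0]
  ]
}}

```text
clock: 34.4
eef_pos: [421.3, -111.3, 218.5]
eef_rot: [3.141, -0.001, 0.052]
wrist_force: [0.1, 0.1, -0.4]
finger_gap: 0.7
finger_force: 0.0
```

Request:
{"name": "arm_command", "arguments": {
  "plan": [
    [-1, 0, 0, 0.01, 0],
    [-1, 0, 0, 0.005, 0],
    [-1, 0, 0, 0.003, 0],
    [-1, 0, 0, 0.002, 0],
    [-1, 0, 0, 0, 0]
  ]
}}

```text
clock: 35.02
eef_pos: [421.3, -111.3, 199.4]
eef_rot: [3.141, -0.002, 0.052]
wrist_force: [-5.7, 1.8, 15.4]
finger_gap: 0.3
finger_force: 8.3
```

Request:
{"name": "arm_command", "arguments": {
  "plan": [
    [-1, 0, 0, -0.01, 0],
    [-1, 0, 0, -0.025, 0],
    [-1, 0.001, -0.025, 0, 0],
    [-1, 0.001, -0.024, 0, 0],
    [-1, 0, 0, 0, 0],
    [-1, 0, 0, 0.02, 0],
    [-1, 0, 0, 0.007, 0],
    [-1, 0, 0, 0.004, 0],
    [-1, 0, 0, 0.0035, 0],
    [-1, 0, 0, 0, 0]
  ]
}}

```text
clock: 36.28
eef_pos: [420.7, -62.7, 199.5]
eef_rot: [3.141, -0.001, 0.052]
wrist_force: [-5.0, -2.9, 10.4]
finger_gap: 0.2
finger_force: 5.2
```

Request:
{"name": "arm_command", "arguments": {
  "plan": [
    [-1, 0, 0, -0.01, 0],
    [-1, 0, 0, -0.025, 0],
    [-1, 0.024, 0.0255, 0, 0],
    [-1, 0.024, 0.0255, 0, 0],
    [-1, 0, 0, 0, 0],
    [-1, 0, 0, 0.02, 0],
    [-1, 0, 0, 0.007, 0],
    [-1, 0, 0, 0.004, 0],
    [-1, 0, 0, 0.004, 0],
    [-1, 0, 0, 0, 0]
  ]
}}

```text
clock: 37.52
eef_pos: [471.2, -110.5, 199.6]
eef_rot: [3.141, -0.001, 0.052]
wrist_force: [-4.1, 2.3, 8.9]
finger_gap: 0.2
finger_force: 4.6
```

Request:
{"name": "arm_command", "arguments": {
  "plan": [
    [-1, 0, 0, -0.02, 0],
    [-1, 0, 0, -0.04, 0],
    [-1, 0, 0, -0.04, 0],
    [-0.4, -0.002, 0.039, 0, 0],
    [-0.4, -0.002, 0.039, 0, 0],
    [-0.4, -0.002, 0.039, 0, 0],
    [-0.4, -0.002, 0.039, 0, 0],
    [-0.4, -0.003, 0.04, 0, 0],
    [-0.4, 0, 0, 0, 0],
    [-0.4, 0, 0, 0.015, 0],
    [-0.4, 0, 0, 0, 0]
  ]
}}

```text
clock: 38.9
eef_pos: [470.1, -305.8, 282.0]
eef_rot: [-3.14, 0.002, 0.053]
wrist_force: [-0.1, 0.7, -0.6]
finger_gap: 28.2
finger_force: 0.0
```

```bash
python3 -c "
from sw import *
c=sw(('scene','wrist'))"
```

```text
TCP u [ 19.3 -44.3  92. ] 38.9 28.188245671032362 [-0.12987896  0.68849953 -0.59480439]
scene yellow 111 [[  5.5 -53.9  56.4]
 [ 12.6 -46.7  66.5]
 [ 21.3 -38.8  75.6]]
wrist yellow 54 [[ 17.8 -52.   71.9]
 [ 20.6 -45.2  75.4]
 [ 28.7 -37.7  76.9]]
```

Request:
{"name": "arm_command", "arguments": {
  "plan": [
    [-0.4, 0, 0.0005, 0.04, 0],
    [-0.4, 0, 0, 0.025, 0],
    [-0.4, 0, 0, 0.009, 0],
    [-0.4, 0, 0, 0, 0],
    [-1, 0, 0, 0, 0],
    [-1, 0, 0, 0, 0],
    [-1, 0, 0, 0, 0],
    [-1, 0, 0, 0, 0]
  ]
}}

```text
clock: 40.0
eef_pos: [470.8, -306.8, 210.5]
eef_rot: [-3.141, -0.001, 0.052]
wrist_force: [0.1, 6.8, 4.3]
finger_gap: 15.9
finger_force: 25.0
```

Request:
{"name": "arm_command", "arguments": {
  "plan": [
    [-1, 0.002, 0, -0.003, 0],
    [-1, 0.002, 0, -0.004, 0],
    [-1, 0.002, 0, -0.004, 0],
    [-1, 0, 0, 0, 0]
  ]
}}

```text
clock: 40.5
eef_pos: [476.3, -306.4, 220.8]
eef_rot: [-3.14, 0.0, 0.052]
wrist_force: [-2.5, 5.2, -2.1]
finger_gap: 15.8
finger_force: 25.0
```

```bash
python3 -c "
from sw import *
c=sw(('scene','wrist'))"
```

```text
TCP u [ 25.4 -45.2  30.8] 40.5 15.787842877666995 [-2.52948668  5.24630316 -2.06089187]
scene yellow 113 [[ 10.6 -53.1  64.7]
 [ 17.2 -45.6  75.8]
 [ 24.7 -38.1  85.9]]
wrist yellow 225 [[ 24.2 -51.8  79.7]
 [ 27.4 -47.6  85.5]
 [ 37.5 -37.8  87.9]]
```

Request:
{"name": "arm_command", "arguments": {
  "plan": [
    [-1, -0.005, 0, -0.0025, 0],
    [-1, -0.005, 0, -0.002, 0],
    [-1, -0.005, 0, -0.001, 0],
    [-1, -0.005, 0, -0.001, 0],
    [-1, -0.005, 0, 0, 0],
    [-1, -0.005, 0, 0, 0],
    [-1, -0.005, 0, 0.001, 0],
    [-1, -0.005, 0, 0.001, 0],
    [-1, -0.005, 0, 0.002, 0],
    [-1, -0.005, 0, 0.002, 0],
    [-1, -0.004, 0, 0.0015, 0],
    [-1, 0, 0, 0, 0]
  ]
}}

```text
clock: 42.1
eef_pos: [422.8, -309.2, 219.9]
eef_rot: [-3.141, -0.002, 0.052]
wrist_force: [2.4, 5.9, -1.0]
finger_gap: 15.7
finger_force: 25.0
```

```bash
python3 -c "
from sw import *
c=sw(('scene','wrist'))"
```

```text
TCP u [-28.1 -45.2  29.9] 42.1 15.72392201856836 [ 2.37972368  5.85134964 -1.02511856]
scene yellow 64 [[-36.3 -52.   61.2]
 [-32.7 -45.7  75.9]
 [-27.9 -38.   82.7]]
wrist yellow 154 [[-21.8 -52.   63.8]
 [-14.  -47.7  71.8]
 [-10.1 -38.9  85.4]]
```

Request:
{"name": "arm_command", "arguments": {
  "plan": [
    [-1, -0.004, 0, 0.002, 0],
    [-1, 0, 0, 0, 0],
    [-1, 0.002, 0, 0.004, 0],
    [-1, 0.002, 0, 0.003, 0],
    [-1, 0.002, 0, 0.003, 0],
    [-0.4, 0, 0, 0, 0],
    [-0.4, 0, 0, 0, 0],
    [-0.4, 0, 0, 0, 0],
    [-0.4, 0, 0, -0.03, 0],
    [-0.4, 0, 0, -0.04, 0],
    [-0.4, 0, 0, -0.05, 0],
    [-0.4, 0, 0, -0.05, 0],
    [-0.4, 0, 0, 0, 0],
    [-0.4, 0, 0, 0, 0]
  ]
}}

```text
clock: 43.95
eef_pos: [424.3, -309.8, 376.3]
eef_rot: [-3.141, 0.001, 0.052]
wrist_force: [-0.2, 0.1, -0.4]
finger_gap: 28.1
finger_force: 0.0
```

Run:
```python
from sw import *
from bol import bolts
sw(('scene','wrist'))
s=cam('scene'); cv2.imwrite('pics/s9.png',cv2.resize(s['img'][150:310,145:470],None,fx=2.4,fy=2.4,interpolation=cv2.INTER_CUBIC))
bolts(s,216,385,20,520,160)
```

```text
TCP u [-26.7 -45.9 186.3] 43.95 28.0966837959891 [-0.2298969   0.07369229 -0.39773338]
scene yellow 75 [[-34.8 -53.9  51.1]
 [-29.5 -48.2  68. ]
 [-23.4 -38.7  74. ]]
wrist yellow 166 [[-29.9 -52.2  58.5]
 [-17.8 -46.8  72.6]
 [ -8.2 -38.5  76.8]]
comp 264 mid [438.1 106.7] ang -0.084 len 96.0 ztop [228.9 235.6]
[(-48, 13, 229), (-40, 13, 230), (-32, 22, 233), (-24, 19, 236), (-16, 18, 234), (-8, 10, 231), (0, 13, 230), (8, 11, 231), (16, 12, 231), (24, 10, 230), (32, 18, 232), (40, 22, 235), (48, 6, 234)]
comp 267 mid [443.4  50.9] ang -0.044 len 98.0 ztop [229.1 235.7]
[(-49, 22, 235), (-41, 17, 235), (-33, 9, 231), (-25, 13, 231), (-17, 12, 231), (-9, 14, 231), (-1, 12, 231), (7, 21, 232), (15, 20, 236), (23, 16, 235), (31, 10, 230), (39, 13, 230), (47, 8, 228)]
```

View pics/s9.png

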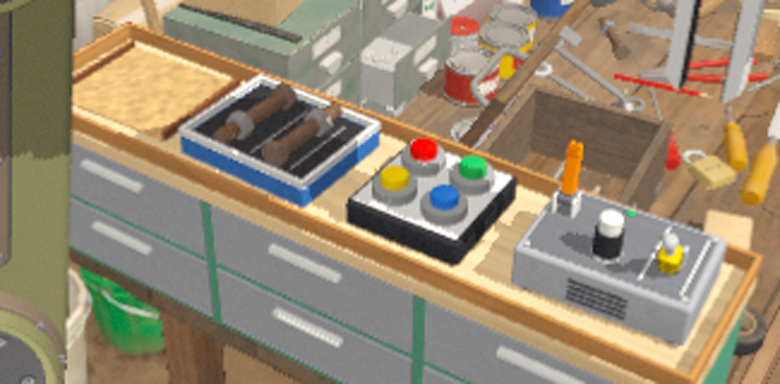

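The scene crop shows both bolts on the plate (250,115 and 300,135), all keys up, the lever up (572,170), and the switch back towards the robot with its collar down (670,255), as at the start.

```bash
python3 -c "
from cell import ticket
print(ticket.sign_off())"
```

```text
the job is handed in; nothing more can be done
None
```

I handed in the job at about 44 s on the robot clock with every step done in the order asked; both bolts that were there lie flat on the demagnetiser plate, and the final camera views agree, though the hand-in gave no verdict.

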